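# Bring the marked bear stopper to the front of the retouching carousel and hold it

## Robot

A 6-joint arm with a two-finger parallel gripper is mounted at the origin on a cart in front of the work surface, level with it; the furniture and walls round the work are solid. World frame = base frame: x ahead of the robot, y to its left, z up, the work surface at z = 0. Lengths are in m, angles in rad, forces in N, time in s.
With the tool pointing down it reaches from about 0.3 to 0.875 m from the base axis. Payload 6.4 kg.
Tool frame: the origin (TCP) lies at the very end of the fingers, on their centre line; the grasp point (between the pads) lies 19 mm behind it; z points along the fingers, y is the line along which they close (so a half turn about z gives the same grasp; the last joint's range is limited). The gripper opens to 85 mm and grips with 20 to 120 N. Pads are 22 mm wide; open, the fingers measure 114 mm over their backs; the gripper's body (76 mm by 85 mm) begins 54 mm behind the grasp point. The pads swing forward as they close: fully open they stand 13 mm farther back than shut.
Start: joints at [-1.486, 0.181, 1.607, -0, 1.354, -0.206], TCP at [0.165, -0.551, 0.231] pointing down, gripper open.
Joint ranges: [-2.99, 2.99], [-0.89, 2.07], [0.3, 2.58], [-1.14, 4.28], [0, 2.63], [-3.12, 3.12]. Speed limits (rad/s): [2.57, 2.57, 3.01, 3.14, 3.14, 3.14].

## Interface

Orientations are given as a unit quaternion [w, x, y, z].
In Python, from bench import ctrl gives the robot as it stands.
- The arm moves only by the tool jog_arm, called after ">>>" by a JSON object that holds its "op" and its "data", one argument or row to a line. Schema: {"type":"object","properties":{"increments":{"type":"object","properties":{"ticks":{"type":"array","items":{"type":"array","items":{"type":"number"},"minItems":7,"maxItems":7},"minItems":1,"maxItems":10}},"additionalProperties":false,"required":["ticks"]},"only":{"type":"string"},"quiet":{"type":"boolean"},"lines":{"type":"string"}},"required":["increments"],"additionalProperties":false}. increments is an object whose key "ticks" holds a list of rows, 1 to 10 of them, each of 7 numbers: dx, dy, dz in units of 20 mm, then a rotation vector rx, ry, rz in units of 0.25 rad, then the opening from 0.0 (shut) to 1.0 (fully open); each row is the pose to reach, as a shift and turn from the pose commanded when the call began, along the tool's axes at that moment; what a row does not reach only later rows make up. A row lasts 1/8 s, in which the tool goes at most 0.0625 m and 0.188 rad, less where a joint would pass 70% of its speed; a pose out of reach is approached as far as the arm can. The fingers move at their own pace and stop on an object; the grip force is fixed at half the most. Time passes only in rows, so rows that do not move let the fingers close. The tool returns the time, the measured TCP pose, the force, the opening and the grip force at its end. only (a regular expression) keeps the lines of the reply that match it, lines (a string "A,B") keeps lines A to B, and quiet returns only ok. Input that does not fit is refused with a message, and nothing moves.
- ctrl.get_obs(): the state, without advancing time (a new reading comes with each control period).
- ctrl.camera(name): name is "side" or "top" or "wrist"; returns the picture (480x640x3 uint8, blue, green, red); there is no depth.
- ctrl.camera_params(name): a dict with "fovy" (degrees; the focal length in pixels is half the picture's height over the tangent of half this angle, whatever the lens; pixels are square), "cx", "cy" (the principal point, pixels), "view" (4x4, takes a point from world to camera coordinates). Camera axes: x right, y up, looking along -z (the intrinsics and any distortion apply to the point x, -y, -z); pixel columns grow to the right and rows downward; lengths in m; the calibration is good to about 2 mm. A picture is of the moment at which its call begins: read the wrist's pose just before it. camera_params takes no time and is no camera call; for the wrist camera it gives the pose at the moment of the call.
- ctrl.hand_in(): hands the job in; it is judged then, once.
The state is a dict: "time_s": time; "q": joint angles; "dq": joint speeds; "joint_efforts": joint torques, N m; "eef_pos": TCP position; "eef_rot": TCP orientation; "wrist_force": force on the tool from outside, world axes, zero at the start; "torque": the same for the moment, N m; "opening": opening from 0.0 (shut) to 1.0 (fully open); "grasp_force": force on a finger pad.
Only numpy, scipy, OpenCV 4.12 (cv2) and the standard library are available. Lean on these libraries where they do the work, as an engineer would, in place of code of your own. Each camera call takes 0.05 s, during which the arm holds its last target. There are 200 camera calls.

## Task

The turntable of the retouching carousel is parked and locked: push the red sprung knob in its middle right down to its stop to free it, then turn it until the bear stopper with the pink band stands at the front, in line with the yellow pointer. Finish with the gripper still holding the knob and the turntable at rest, so that it cannot swing away while the bear is retouched; do not let go. Keep all five bears standing in their holders and leave the other things on the bench where they are.

Things in the scene. Friction and masses are not known exactly. Their poses are not given: they have to be found in the camera images.
- carousel: Fixed foot of the retouching carousel: round dark steel foot, 184 mm across, that carries the turntable. Origin on the table surface at the turning axis, z up. Its -x axis points to the FRONT of the carousel, where the yellow pointer stands. It never moves; it stands turned by up to 0.3 rad either way.
- pointer (a point): Yellow diamond tip on a narrow upright plate (26 mm wide) that marks the carousel's front, just off the turntable's edge. This point is the diamond's centre, 139 mm from the turning axis and 41 mm above the table; the top is at 53 mm.
- turntable (a joint): Turntable angle, rad: 0 parked (start), positive anticlockwise seen from above. Parked, a pin under the plate sits in the only hole of a fixed lock ring: no turning (0.02 to 0.03 rad of play) until the knob is right down. Off that angle nothing locks it: bearing friction 0.02 N m, pin drag about 0.05 N m when the knob is not pressed.
- plate_centre (a point): Centre of the turntable's top, on the axis, 50 mm above the table. Round aluminium plate, black rubber top, 228 mm across; five grey holder cups (inside radius 18.5 mm, rim 15 mm high), 72 degrees apart, centres 85 mm from the axis; parked, one is exactly at the front. The column in the middle is 30 mm thick (36 mm flange), its top 135 mm above the table.
- release (a joint): Travel of the sprung knob, m: 0 up, 0.010 down on its stop. Spring force up 3.6 N at the top, 6.6 N at the stop. The pin leaves its hole at about 0.0075. Off the parked angle it rides under the lock ring, so a knob let go rises only to about 0.0075; back at the parked angle it springs up and locks again.
- release_knob: Red round fluted knob on top of the column, on the turning axis, 41 mm across, 24.5 mm high. Origin at the centre of its underside: 145 mm above the table when up, 135 mm when down. Keyed to the turntable: twisting it by an angle turns the turntable by that angle. Stem below it 12 mm thick. Nothing within 120 mm stands as high as its underside.
- bear_marked: The tan moulded bear stopper with the rework mark: a bright pink band round its neck and a pink dot on top of its head. 38 x 48 x 59 mm, about 30 g, standing loose in one of the holder cups, base 50 mm above the table, turned any way round. Origin at the centre of its base, on the cup's centre (85 mm from the turning axis). It starts in any cup but the front one.
- bear_plain_front: Plain tan moulded bear stopper without any mark, otherwise the same as bear_marked; stands loose in the cup that is at the front pointer at the start. Origin at the centre of its base.
- bear_plain_1: Plain tan moulded bear stopper without any mark, otherwise the same as bear_marked; stands loose in one of the other cups. Origin at the centre of its base.
- bear_plain_2: Plain tan moulded bear stopper without any mark, otherwise the same as bear_marked; stands loose in one of the other cups. Origin at the centre of its base.
- bear_plain_3: Plain tan moulded bear stopper without any mark, otherwise the same as bear_marked; stands loose in one of the other cups. Origin at the centre of its base.
- marker_pink: Bystander: pink felt marker, 128 x 13 x 15 mm, lying on the table to the right of the carousel. Origin at the middle of its underside.
- marker_black: Bystander: grey felt marker with a black cap, 128 x 13 x 15 mm, lying near the pink one. Origin at the middle of its underside.
- kraft_box: Bystander: small brown cardboard box, 34 x 46 x 56 mm, standing at the back left. Origin at the centre of its underside.
- pot_near: Bystander: cream moulded pot, 156 x 153 x 121 mm, standing behind the carousel. Origin at the centre of its underside.

How it is judged:
By the outcome, as a careful person would: the job done as asked, in the order asked, and still so for the second after the job is handed in, while the arm keeps its last pose, push and grip.
It also fails if it takes over 45 s, if anything falls off the work surface, if the arm or the gripper's body presses on something with over 40 N, if the wrist force passes 120 N, or if a joint passes its speed limit or range.

## Working session

There is one attempt and no reset: what is moved stays moved. The work goes in short steps, Python scripts to look and compute and a tool call to move; the robot and the scene stay as the last step left them, time stands still between calls to the robot, and variables do not carry over. Pictures are saved under pics/ and viewed, at most 10 in all, crops included, and the job is handed in when it is done.

```bash
ls; mkdir -p pics; python3 - <<'E'
from bench import ctrl
import cv2,numpy as np
o=ctrl.get_obs();print(o)
ims=[]
for n in("top","side"):
    i=ctrl.camera(n);cv2.imwrite(f"pics/{n}0.png",i);p=ctrl.camera_params(n);print(n,p)
E
```

```text
bench.py
pics
{'time_s': 0.0, 'q': array([-1.48627020e+00,  1.81567486e-01,  1.60805894e+00, -8.38437684e-06,
        1.35381085e+00, -2.06288577e-01]), 'dq': array([-0.00018203,  0.00051975,  0.00079384,  0.00158907,  0.001005  ,
       -0.00181475]), 'joint_efforts': array([ 7.98486999e-04, -4.44872475e+01, -3.51335156e+01, -3.03214092e-04,
        8.85652931e-03, -4.57276329e-06]), 'eef_pos': array([ 0.16484148, -0.55025513,  0.23034469]), 'eef_rot': array([-9.20851433e-04,  9.89446412e-01,  1.44896330e-01,  5.20312840e-05]), 'wrist_force': array([-0.0024741 , -0.61243241,  0.19437279]), 'torque': array([0.04010953, 0.03095091, 0.00443889]), 'grasp_force': 0.0, 'opening': 1.0022152301022185}
top {'fovy': 48.35094115604852, 'cx': 319.3018603486456, 'cy': 241.35433876735885, 'view': array([[-0.01251043, -0.99976287,  0.01782414, -0.02205659],
       [ 0.98748671, -0.0095504 ,  0.1574128 , -0.57894974],
       [-0.15720524,  0.0195704 ,  0.98737202, -0.9917215 ],
       [ 0.        ,  0.        ,  0.        ,  1.        ]])}
side {'fovy': 55.87211612743454, 'cx': 320.07706949495247, 'cy': 235.62930089601406, 'view': array([[-0.98009625, -0.19834906,  0.00830613,  0.56375824],
       [ 0.14388935, -0.68092567,  0.71807805, -0.15417548],
       [-0.13677425,  0.70498076,  0.69591302, -0.82703118],
       [ 0.        ,  0.        ,  0.        ,  1.        ]])}
```

View pics/top0.png

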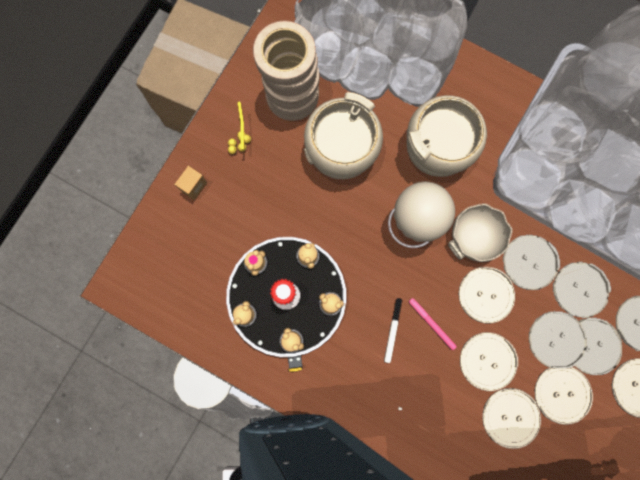

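View pics/side0.png

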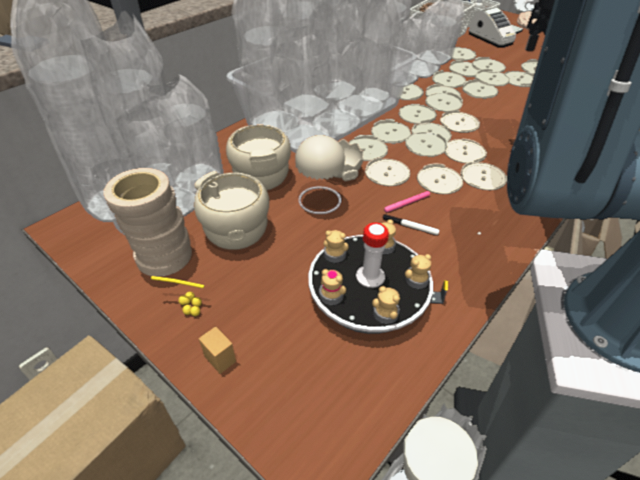

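Top view: red knob at about (285,292), pink‑marked bear at (256,262), the front bear at (291,341) and the pointer at (295,366). The marked bear is two cups anticlockwise from the front, so the turn is about +144°. In the side view the knob is at (375,235) and the marked bear at (332,285). Next I measure.

```bash
cat > h.py <<'E'
import cv2,numpy as np
def ray(p,u,v):
    f=240/np.tan(np.radians(p["fovy"])/2);V=np.array(p["view"]);R=V[:3,:3]
    d=R.T@np.array([(u-p["cx"])/f,-(v-p["cy"])/f,-1.]);return -R.T@V[:3,3],d/np.linalg.norm(d)
def proj(p,X):
    f=240/np.tan(np.radians(p["fovy"])/2);c=np.array(p["view"])@np.r_[X,1]
    return p["cx"]-f*c[0]/c[2],p["cy"]+f*c[1]/c[2]
def plane(p,uv,z):
    c,d=ray(p,*uv);return c+d*(z-c[2])/d[2]
def tri(a,ua,b,ub):
    c1,d1=ray(a,*ua);c2,d2=ray(b,*ub)
    s=np.linalg.lstsq(np.c_[d1,-d2],c2-c1,rcond=None)[0]
    A,B=c1+s[0]*d1,c2+s[1]*d2;return (A+B)/2,np.linalg.norm(A-B)
def blobs(im,lo,hi,roi,amin=4):
    h=cv2.cvtColor(im,cv2.COLOR_BGR2HSV);m=cv2.inRange(h,lo,hi)
    k=np.zeros_like(m);x0,y0,x1,y1=roi;k[y0:y1,x0:x1]=255;m&=k
    n,l,s,c=cv2.connectedComponentsWithStats(m)
    return sorted([(int(s[i,4]),tuple(c[i].round(2)),tuple(s[i,:4])) for i in range(1,n) if s[i,4]>=amin],reverse=True),m
E
python3 - <<'E'
from h import *
from bench import ctrl
P={n:ctrl.camera_params(n) for n in("top","side")};I={n:cv2.imread(f"pics/{n}0.png") for n in P}
R={"top":(215,225,360,375),"side":(300,210,460,335)}
for n in P:
    for c,lo,hi in(("red",(0,170,90),(4,255,255)),("red2",(174,170,90),(180,255,255)),("pink",(150,120,120),(172,255,255)),("yel",(22,150,120),(32,255,255)),("tan",(9,70,90),(21,210,255)),("white",(0,0,200),(180,40,255))):
        print(n,c,blobs(I[n],lo,hi,R[n],6)[0][:7])
cv2.imwrite("pics/c0.png",np.hstack([cv2.resize(I["top"][225:375,215:365],(400,400),interpolation=2),cv2.resize(I["side"][195:345,305:455],(400,400),interpolation=2)]))
E
```

```text
top red [(226, (np.float64(282.25), np.float64(290.83)), (np.int32(271), np.int32(279), np.int32(24), np.int32(25)))]
top red2 []
top pink [(53, (np.float64(252.68), np.float64(259.36)), (np.int32(249), np.int32(256), np.int32(8), np.int32(8)))]
top yel [(30, (np.float64(295.17), np.float64(368.8)), (np.int32(289), np.int32(367), np.int32(12), np.int32(4)))]
top tan [(10456, (np.float64(287.39), np.float64(300.91)), (np.int32(215), np.int32(225), np.int32(145), np.int32(150))), (322, (np.float64(291.01), np.float64(340.66)), (np.int32(281), np.int32(328), np.int32(23), np.int32(24))), (298, (np.float64(255.37), np.float64(261.81)), (np.int32(244), np.int32(250), np.int32(21), np.int32(26))), (295, (np.float64(329.99), np.float64(302.62)), (np.int32(319), np.int32(293), np.int32(25), np.int32(21)))]
top white [(519, (np.float64(307.9), np.float64(317.7)), (np.int32(234), np.int32(245), np.int32(112), np.int32(112))), (346, (np.float64(253.82), np.float64(264.96)), (np.int32(226), np.int32(237), np.int32(85), np.int32(85))), (156, (np.float64(282.64), np.float64(291.28)), (np.int32(276
[... 1653 characters left out ...]
nt32(309), np.int32(250), np.int32(125), np.int32(80))), (166, (np.float64(419.95), np.float64(225.95)), (np.int32(402), np.int32(219), np.int32(37), np.int32(14))), (118, (np.float64(362.11), np.float64(277.77)), (np.int32(357), np.int32(268), np.int32(16), np.int32(18))), (113, (np.float64(376.23), np.float64(229.07)), (np.int32(369), np.int32(224), np.int32(15), np.int32(11))), (21, (np.float64(410.19), np.float64(249.19)), (np.int32(402), np.int32(244), np.int32(16), np.int32(11))), (9, (np.float64(351.67), np.float64(317.11)), (np.int32(350), np.int32(316), np.int32(4), np.int32(3))), (7, (np.float64(416.71), np.float64(305.0)), (np.int32(416), np.int32(304), np.int32(3), np.int32(3)))]
```

View pics/c0.png

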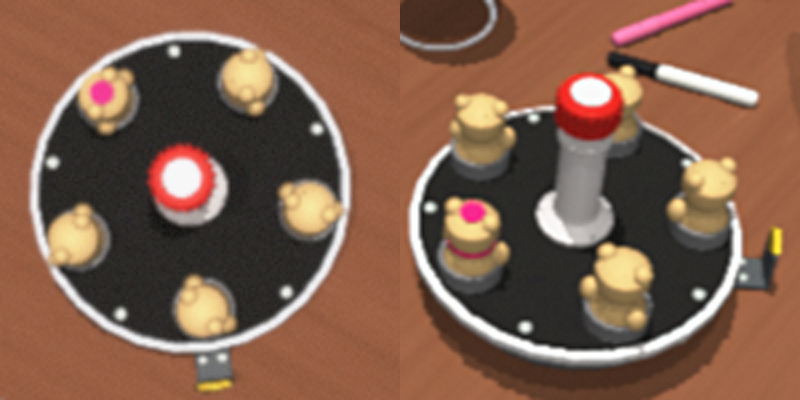

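The crop shows the marked bear upper left, two cups anticlockwise from the front. It also shows a white cap on the knob, a white rim and five white dots on the plate between the cups.

```bash
python3 - <<'E'
from h import *
from bench import ctrl
P={n:ctrl.camera_params(n) for n in("top","side")};I={n:cv2.imread(f"pics/{n}0.png") for n in P}
t,s=P["top"],P["side"]
for n,a,b in(("cap",(282.64,291.28),(376.23,229.07)),("pink",(252.68,259.36),(331.92,274.02)),("yel",(295.17,368.8),(445.51,285.14))): print(n,*tri(t,a,s,b))
# plate dots top/side: same order
print("dots",tri(t,(260,342.29),s,(416.71,305)),tri(t,(280,243.71),s,(351.67,317.11)))
# rim white outer contour, top & side -> plane
for n,roi in(("top",(222,232,352,362)),("side",(300,225,442,338))):
    h=cv2.cvtColor(I[n],cv2.COLOR_BGR2HSV);m=cv2.inRange(h,(0,0,150),(180,60,255))
    k=np.zeros_like(m);x0,y0,x1,y1=roi;k[y0:y1,x0:x1]=255;m&=k
    pts=np.argwhere(m)[:,::-1].astype(float)
    W=np.array([plane(P[n],q,.048)[:2] for q in pts])
    c=plane(t,(282.64,291.28),.1695)[:2]
    for _ in range(8):
        r=np.linalg.norm(W-c,axis=1);k=abs(r-.112)<.007 if _>2 else abs(r-.112)<.012
        A=np.c_[2*W[k],np.ones(k.sum())];x=np.linalg.lstsq(A,(W[k]**2).sum(1),rcond=None)[0];c=x[:2]
    print(n,"rim",c,np.sqrt(x[2]+c@c),k.sum())
    hs=h[...,0];
    if n=="top":
        d=[b for b in blobs(I[n],(0,0,120),(180,70,255),roi,4)[0] if b[0]<30]
        for b in d:
            w=plane(t,b[1],.05)[:2]-c;print("dot",b[0],np.linalg.norm(w),np.arctan2(w[1],w[0]), np.degrees(np.arctan2(w[1],w[0])))
E
```

```text
cap [0.47459757 0.03663623 0.16946984] 0.00015961297411225134
pink [0.53698825 0.09391892 0.10642242] 0.000367624829820222
yel [0.3369368  0.01988187 0.03951124] 0.0010978548040387385
dots (array([0.38751625, 0.08509996, 0.05021347]), np.float64(0.00026503316087723094)) (array([ 0.54306697,  0.05791147, -0.03950091]), np.float64(0.08973961170078561))
top rim [0.47467533 0.03629732] 0.11137626249507597 1252
dot 21 0.09962751036740666 -2.396247063921402 -137.29484343331154
dot 21 0.07283346433987167 0.6354818658025266 36.41042886758373
dot 19 0.10010093933851164 2.627773210124634 150.56031445768556
dot 18 0.06866641689963054 2.019192903337265 115.69123138399247
dot 17 0.10017313400321354 -1.13895647692336 -65.25739917679788
dot 17 0.10038675545799836 0.11417913247579918 6.541982399328408
dot 16 0.09035056640677394 -1.5625892008697337 -89.52976632255577
dot 16 0.07208316890361134 -2.8776364578188884 -164.87642400599825
dot 13 0.0893954720275572 -0.7088710760248771 -40.61532087512278
dot 9 0.0824149272168176 -0.27407733908501164 -15.703474789747126
dot 6 0.07642341392693962 3.0293579417850935 173.5694246987236
dot 6 0.08245977502152481 2.2153683337780334 126.93125559241076
dot 5 0.0898796284877521 -2.8205924966040983 -161.60804578168282
side rim [0.47441462 0.03687413] 0.11126685646610025 949
```

Both views agree:
- The axis is at (0.4746, 0.0365).
- The knob cap is at z = 0.1695.
- The pointer is 0.139 from the axis, at −173°.
- The marked cup is at 42.6°.

The turn needed is +2.513 rad. The current tool yaw of 0.29 puts q6 at about 1.36 at the start and −1.16 at the end, which is inside its range.

Units first: shifts go in units of 20 mm and turns go in units of 0.25 rad. So -0.05 m is -2.5, 0.05 m is 2.5.

>>> {"op": "jog_arm", "data": {
  "increments": {"ticks":[[1,-1,0,0,0,0,1],[2.5,-2.5,0,0,0,0,1],[4,-4,0,0,0,0,1],[5.5,-5.5,0,0,0,0,1],[7,-7,0,0,0,0,1],[8.5,-8.5,0,0,0,0,1],[10,-10,0,0,0,0,1],[11.5,-11.5,0,0,0,0,1],[12.5,-12.5,0,0,0,0,1],[13,-13,0,0,0,0,1]]}
}}

```text
time_s: 1.35
eef_pos: [0.3397, -0.226, 0.2311]
eef_rot: [-0.0, 0.989, 0.146, -0.0]
wrist_force: [0.3, 0.0, -0.1]
opening: 0.999
grasp_force: 0.0
```

>>> {"op": "jog_arm", "data": {
  "increments": {"ticks":[[1,-1,0,0,0,0,1],[2.5,-2.5,0,0,0,0,1],[4,-4,0,0,0,0,1],[5.5,-5.5,0,0,0,0,1],[7,-7,0,0,0,0,1],[8.5,-9,0,0,0,0,1],[9.5,-10,0,0,0,0,1],[10.25,-10.65,0,0,0,0,1],[10.25,-10.65,0,0,0,0,1]]}
}}

```text
time_s: 2.48
eef_pos: [0.4751, 0.036, 0.2309]
eef_rot: [-0.0, 0.989, 0.146, -0.0]
wrist_force: [-0.3, -0.5, -0.4]
opening: 1.002
grasp_force: 0.0
```

```bash
python3 - <<'E'
from h import *
from bench import ctrl
from scipy.spatial.transform import Rotation as Ro
o=ctrl.get_obs();R=Ro.from_quat(o["eef_rot"],scalar_first=True)
p=ctrl.camera_params("wrist");im=ctrl.camera("wrist");cv2.imwrite("pics/w1.png",im)
print(o["eef_pos"],o["q"].round(3),R.as_matrix().round(3))
print("shift",R.inv().apply(np.array([.4746,.0365,.137])-o["eef_pos"]))
print("cap expected px",proj(p,[.4746,.0365,.1695]))
print(blobs(im,(0,0,200),(180,40,255),(0,0,640,480),60)[0][:5]); print(blobs(im,(0,170,90),(6,255,255),(0,0,640,480),60)[0][:3])
E
```

```text
[0.47505324 0.03599206 0.23093961] [-0.174 -0.044  1.846 -0.     1.34   1.104] [[ 0.958  0.288 -0.001]
 [ 0.288 -0.958 -0.   ]
 [-0.001 -0.    -1.   ]]
shift [-0.00022653 -0.00060368  0.09393986]
cap expected px (np.float64(309.9158958968618), np.float64(261.2024789254891))
[(2252, (np.float64(273.51), np.float64(101.19)), (np.int32(175), np.int32(57), np.int32(244), np.int32(164))), (1355, (np.float64(313.27), np.float64(259.99)), (np.int32(291), np.int32(240), np.int32(44), np.int32(41))), (1164, (np.float64(317.57), np.float64(193.9)), (np.int32(283), np.int32(178), np.int32(62), np.int32(44))), (1156, (np.float64(620.55), np.float64(384.4)), (np.int32(582), np.int32(368), np.int32(58), np.int32(43))), (771, (np.float64(441.94), np.float64(185.48)), (np.int32(425), np.int32(113), np.int32(27), np.int32(147)))]
[(3081, (np.float64(312.61), np.float64(251.02)), (np.int32(274), np.int32(213), np.int32(79), np.int32(80)))]
```

View pics/w1.png

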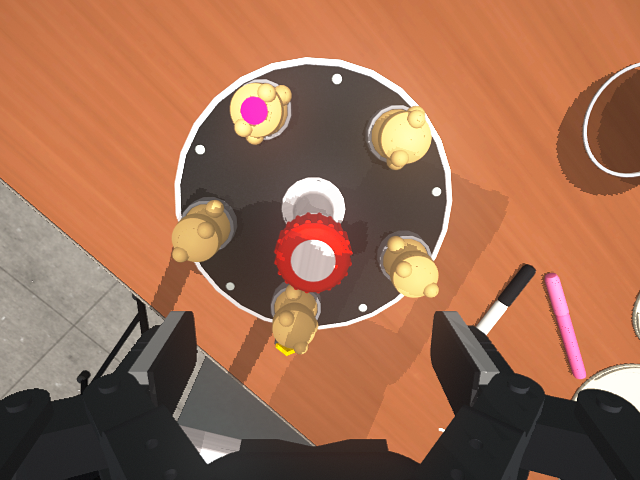

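The wrist view shows the knob at (313,260), centred between the fingers and within 2 mm of the prediction, with the marked bear at (255,110). I descend and close.

In the tool's units: 0.093 m is 4.65, 0.087 m is 4.35.

>>> {"op": "jog_arm", "data": {
  "increments": {"ticks":[[0,0,0.75,0,0,0,1],[0,-0.025,1.75,0,0,0,1],[0,-0.025,2.75,0,0,0,1],[0,-0.025,3.75,0,0,0,1],[0,-0.025,4.35,0,0,0,1],[0,-0.025,4.65,0,0,0,1],[0,-0.025,4.65,0,0,0,1]]}
}}

```text
time_s: 3.4
eef_pos: [0.4745, 0.0359, 0.1381]
eef_rot: [-0.0, 0.989, 0.145, -0.0]
wrist_force: [0.4, 0.3, 0.2]
opening: 0.998
grasp_force: 0.0
```

>>> {"op": "jog_arm", "data": {
  "increments": {"ticks":[[0,0,0,0,0,0,0.7],[0,0,0,0,0,0,0.55],[0,0,0,0,0,0,0.45],[0,0,0,0,0,0,0.3],[0,0,0,0,0,0,0],[0,0,0,0,0,0,0],[0,0,0,0,0,0,0],[0,0,0,0,0,0,0]]}
}}

```text
time_s: 4.4
eef_pos: [0.4748, 0.0363, 0.1384]
eef_rot: [-0.0, 0.989, 0.145, 0.0]
wrist_force: [0.5, 3.6, 2.4]
opening: 0.462
grasp_force: 60.4
```

```bash
python3 - <<'E'
from h import *
from bench import ctrl
im=[ctrl.camera(n) for n in("side","wrist")]
cv2.imwrite("pics/s2.png",np.hstack([cv2.resize(im[0][150:350,270:470],(400,400),interpolation=2),cv2.resize(im[1],(400,300))[0:300].copy() if 0 else cv2.resize(im[1][:,80:560],(400,400))]))
E
```

```text
(no output)
```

View pics/s2.png

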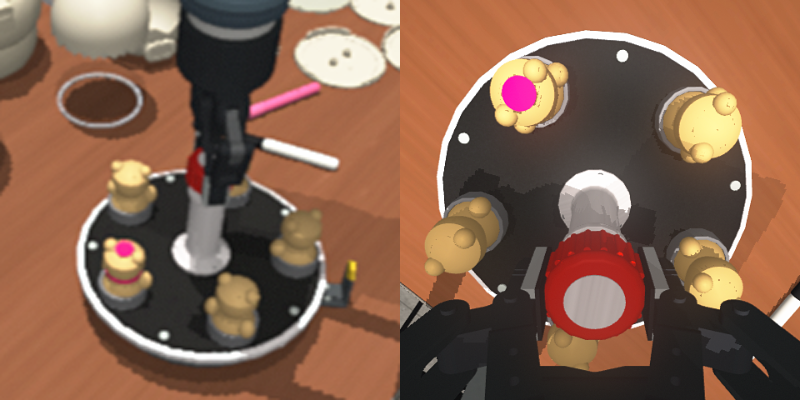

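The knob is held squarely: opening 0.46 ≈ 39 mm, grip 60 N. Now I press it down.

>>> {"op": "jog_arm", "data": {
  "increments": {"ticks":[[0,-0.015,0.15,0,0,0,0],[0,-0.02,0.3,0,0,0,0],[0,-0.02,0.45,0,0,0,0],[0,-0.02,0.55,0,0,0,0],[0,-0.02,0.55,0,0,0,0]]}
}}

```text
time_s: 5.12
eef_pos: [0.475, 0.0363, 0.129]
eef_rot: [0.0, 0.989, 0.145, 0.0]
wrist_force: [-5.6, 3.0, 20.7]
opening: 0.46
grasp_force: 62.2
```

In the tool's units: -0.3 rad is -1.2.

>>> {"op": "jog_arm", "data": {
  "increments": {"ticks":[[0,0,0,0,0,-0.08,0],[0,0,0,0,0,-0.24,0],[0,0,0,0,0,-0.48,0],[0,0,0,0,0,-0.72,0],[0,0,0,0,0,-0.96,0],[0,0,0,0,0,-1.12,0],[0,0,0,0,0,-1.2,0],[0,0,0,0,0,-1.2,0]]}
}}

```text
time_s: 6.12
eef_pos: [0.4749, 0.0365, 0.129]
eef_rot: [0.0, 0.957, 0.291, 0.0]
wrist_force: [-4.8, 4.7, 20.0]
opening: 0.458
grasp_force: 62.2
```

```bash
cat >> h.py <<'E'
def ang(ctrl,zs=.1064,c=(.4746,.0365)):
    for n in("top","side"):
        im=ctrl.camera(n);p=ctrl.camera_params(n)
        b=blobs(im,(150,120,120),(172,255,255),(215,225,360,375) if n=="top" else (300,215,440,335),12)[0]
        for k in b[:2]:
            w=plane(p,k[1],zs)[:2]-c;print(n,k[0],k[1],"r %.4f ang %.2f"%(np.hypot(*w),np.degrees(np.arctan2(w[1],w[0]))))
    o=ctrl.get_obs();print(o["eef_pos"],o["q"].round(3),o["wrist_force"].round(1),o["torque"].round(2),"yaw",2*np.arctan2(o["eef_rot"][2],o["eef_rot"][1]))
E
python3 -c "
from h import *
from bench import ctrl
ang(ctrl)"
```

```text
side 51 (np.float64(342.0), np.float64(283.0)) r 0.0846 ang 59.93
[0.47495495 0.03641494 0.12903444] [-0.173  0.083  1.941 -0.     1.117  0.806] [-5.6  4.  19.8] [0.61 0.91 0.03] yaw 0.5910750841738067
```

The turntable follows 1:1 (17.3° for 0.30 rad). I continue.

In the tool's units: -0.1 rad is -0.4.

>>> {"op": "jog_arm", "data": {
  "increments": {"ticks":[[0,0,0,0,0,-0.12,0],[0,0,0,0,0,-0.4,0],[0,0,0,0,0,-0.72,0],[0,0,0,0,0,-1.08,0],[0,0,0,0,0,-1.44,0],[0,0,0,0,0,-1.8,0],[0,0,0,0,0,-2.16,0],[0,0,0,0,0,-2.52,0],[0,0,0,0,0,-2.76,0],[0,0,0,0,0,-2.8,0]]}
}}

```text
time_s: 7.48
eef_pos: [0.4746, 0.0366, 0.129]
eef_rot: [-0.0, 0.799, 0.602, 0.0]
wrist_force: [-6.6, 4.9, 21.2]
opening: 0.46
grasp_force: 62.3
```

>>> {"op": "jog_arm", "data": {
  "increments": {"ticks":[[0,0,0,0,0,-0.12,0],[0,0,0,0,0,-0.4,0],[0,0,0,0,0,-0.72,0],[0,0,0,0,0,-1.08,0],[0,0,0,0,0,-1.44,0],[0,0,0,0,0,-1.8,0],[0,0,0,0,0,-2.16,0],[0,0,0,0,0,-2.52,0],[0,0,0,0,0,-2.76,0],[0,0,0,0,0,-2.8,0]]}
}}

```text
time_s: 8.72
eef_pos: [0.4743, 0.0366, 0.129]
eef_rot: [-0.0, 0.544, 0.839, -0.0]
wrist_force: [-8.6, 3.5, 22.6]
opening: 0.462
grasp_force: 62.5
```

```bash
python3 -c "
from h import *
from bench import ctrl
ang(ctrl)"
```

```text
top 49 (np.float64(253.67), np.float64(330.57)) r 0.0849 ang 139.80
side 43 (np.float64(408.23), np.float64(284.72)) r 0.0848 ang 139.99
[0.47430447 0.03660502 0.12899362] [-0.173  0.082  1.942 -0.     1.118 -0.594] [-8.7  4.2 22.4] [ 0.64  1.29 -0.02] yaw 1.9914772139249235
```

>>> {"op": "jog_arm", "data": {
  "increments": {"ticks":[[0,0,0,0,0,-0.16,0],[0,0,0,0,0,-0.52,0],[0,0,0,0,0,-0.92,0],[0,0,0,0,0,-1.36,0],[0,0,0,0,0,-1.8,0],[0,0,0,0,0,-2.24,0],[0,0,0,0,0,-2.64,0],[0,0,0,0,0,-3,0],[0,0,0,0,0,-3.2,0],[0,0,0,0,0,-3.252,0]]}
}}

```text
time_s: 10.07
eef_pos: [0.474, 0.0364, 0.129]
eef_rot: [-0.001, 0.167, 0.986, -0.0]
wrist_force: [-10.1, 3.1, 22.8]
opening: 0.461
grasp_force: 62.6
```

>>> {"op": "jog_arm", "data": {
  "increments": {"ticks":[[0,0,0,0,0,0,0],[0,0,0,0,0,0,0],[0,0,0,0,0,0,0]]}
}}

```text
time_s: 10.45
eef_pos: [0.474, 0.0363, 0.129]
eef_rot: [-0.001, 0.168, 0.986, -0.0]
wrist_force: [-9.7, 2.4, 24.6]
opening: 0.459
grasp_force: 62.6
```

```bash
python3 - <<'E'
from h import *
from bench import ctrl
ang(ctrl)
im=[ctrl.camera(n) for n in("top","side")]
p=ctrl.camera_params("top")
for b in blobs(im[0],(22,150,120),(32,255,255),(215,345,360,385),6)[0]:
    w=plane(p,b[1],.041)[:2]-np.array([.4746,.0365]);print("ptr",b[0],b[1],np.hypot(*w),np.degrees(np.arctan2(w[1],w[0])))
for b in blobs(im[0],(0,0,120),(180,70,255),(222,232,352,362),4)[0]:
    w=plane(p,b[1],.05)[:2]-np.array([.4746,.0365])
    if abs(np.hypot(*w)-.1)<.002 and b[0]<30:print("dot",b[0],np.degrees(np.arctan2(w[1],w[0])))
cv2.imwrite("pics/e.png",np.hstack([cv2.resize(im[0][225:385,205:365],(400,400),interpolation=2),cv2.resize(im[1][160:350,290:480],(400,400),interpolation=2)]))
E
```

```text
top 50 (np.float64(290.22), np.float64(341.16)) r 0.0847 ang -173.22
side 39 (np.float64(421.56), np.float64(258.56)) r 0.0846 ang -173.48
[0.47401722 0.0363268  0.12899214] [-1.730e-01  8.200e-02  1.942e+00 -1.000e-03  1.119e+00 -1.406e+00] [-9.8  2.9 23.2] [0.57 1.5  0.  ] yaw 2.8041979512555746
dot 21 -137.17989760711725
dot 14 -65.14119589243482
dot 9 150.71362742536144
```

View pics/e.png

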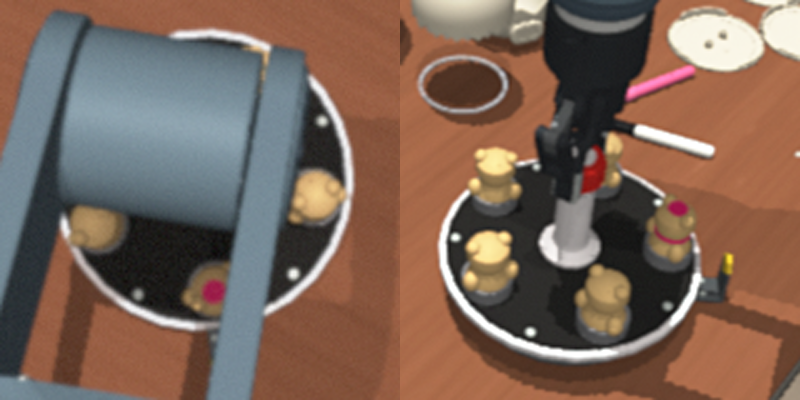

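The marked bear, at (290,341) in the top view, is at −173.3°, in line with the pointer at −173.1°. The white dots have moved from their first positions by exactly a whole number of cups. All five bears stand, the knob is held down and everything is at rest.

```bash
python3 -c "
from bench import ctrl
print(ctrl.hand_in())"
```

```text
the job is handed in; nothing more can be done
None
```

The job is handed in: the turntable was freed and turned 144° anticlockwise, so the pink-banded bear stands at the yellow pointer, with all five bears upright and the gripper still holding the knob down.

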